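Knock-test a sample box on the spring-hammer tester

ROBOT

A 6-joint arm with a two-finger parallel gripper is mounted at the origin on the work surface. World frame = base frame: x ahead of the robot, y to its left, z up, the work surface at z = 0. Lengths are in m, angles in rad, forces in N, time in s.
With the tool pointing down it reaches from about 0.25 to 0.775 m from the base axis. Payload 4 kg.
Tool frame: the origin (TCP) lies between the finger pads; the fingertips stand 17 mm ahead of it and the grasp point (between the pads) lies 2 mm behind it; z points along the fingers, y is the direction in which the jaws open and shut (so a half turn about z gives the same grasp; the last joint's range is limited). The gripper opens to 94 mm and grips with 3 to 60 N. Pads are 16 mm wide; open, the fingers measure 119 mm over their backs; the gripper's body (75 mm by 177 mm) begins 78 mm behind the grasp point.
Start: joints at [-1.394, 0.087, 1.371, -0, 1.684, -0.103], TCP at [0.152, -0.529, 0.223] pointing down, gripper open.
Joint ranges: [-3.1, 3.1], [-0.76, 2.03], [0.27, 2.55], [-1.08, 4.22], [0.17, 2.65], [-2.57, 2.57]. Speed limits (rad/s): [2.79, 2.79, 3.14, 3.14, 3.14, 3.14].

INTERFACE

Orientations are given as a rotation vector (axis times angle).
In Python, from station import * gives the robot as it stands. The module is installed in compiled form; this text tells all that it offers.
- The arm moves only by the shell command python3 -m handwheel 'ROWS'. ROWS is JSON, a list of rows, each an object of numbers: "x", "y", "z": the shift along the tool's x, y, z scaled (see below); "wx", "wy", "wz": the turn, a rotation vector about the tool's x, y, z scaled (see below); "fingers": the opening, from -1 (shut) to 1 (fully open). In form: [{"x": .., "y": .., "z": .., "wx": .., "wy": .., "wz": .., "fingers": ..}, ...]. A call has 1 to 8 rows; each row is the pose to reach, as a shift and turn from the pose commanded when the call began, along the tool's axes at that moment; what a row does not reach only later rows make up. The controller multiplies each number of a shift by 0.15 m and each number of a turn by 45 degrees. A row lasts 1/12 s, in which the tool goes at most 41.7 mm and 7.16 degrees, less where a joint would pass 70% of its speed; a pose out of reach is approached as far as the arm can. A call with a number of a shift or a turn outside -1 to 1 is refused whole. A call with a gripper value outside its range is refused whole. The fingers move at their own pace and stop on an object; the grip force is fixed at half the most. Time passes only in rows, so rows that repeat a pose let the fingers close. It gives the time, the measured TCP pose, the force and the opening at its end, in the units of the state.
- sense(): the state, without advancing time (a new reading comes with each control period).
- capture(name): name is "scene" or "top" or "wrist"; returns the picture (420x560x3 uint8, red, green, blue); there is no depth.
- camera_info(name): a dict with "mtx" (3x3 intrinsics, pixels), "D" ([k1, k2, p1, p2, k3] as OpenCV has them; the pictures are not rectified), "position" and "orientation" of the camera in the world; the wrist camera has in their place "T_tool_cam" (4x4, takes a point from camera to tool coordinates, whose origin is the TCP and whose axes are the flange's). Camera axes: x right, y down, z forward; pixel columns grow to the right and rows downward; lengths in m; the calibration is good to about 2 mm. A picture is of the moment at which its call begins: read the wrist's pose just before it. camera_info takes no time and is no camera call.
- finish_job(): hands the job in, once; it reports no verdict.
The state is a dict: "time_s": time; "joint_positions": joint angles; "joint_velocities": joint speeds; "joint_efforts": joint torques, N m; "tcp_pos": TCP position; "tool_rot": TCP orientation; "wrist_force": force on the tool from outside, world axes, zero at the start; "ft_torque": the same for the moment, N m; "gripper_width": finger opening in m.
Only numpy, scipy, OpenCV 4.12 (cv2) and the standard library are available. Lean on these libraries where they do the work, as an engineer would, in place of code of your own. Each camera call takes 0.05 s, during which the arm holds its last target.

TASK

Give the boxed samples their transport knock test: swing the tester's sprung hammer back by its upright handle until the sear catches, and let go so that it stays cocked by itself. Then press the round trigger pad down to release it, so that the hammer knocks the carriage along its track. Leave the carriage to the hammer (do not touch it), keep the other things where they stand, and finish clear of the tester.

Things in the scene. Friction and masses are not known exactly. Their poses are not given: they have to be found in the camera images.
- tester: The knock tester, fixed: grey base plate 260 (x) by 440 (y) mm, top 20 mm above the bench. Origin under its centre at bench height; z up, turned about z. In its frame: hammer pivot at (60, -20) mm, resting handle at (-80, -20), carriage track along +y at x = -20, trigger pad at (102, -151).
- hammer_pivot (a point): Point on the hammer's upright pivot axis, 80 mm above the bench (steel post with a coil spring around it; its top is at 104 mm).
- handle (a point): Centre of the hammer's handle: upright black round post, 22 mm across, 78 to 126 mm above the bench (this point at 102 mm), 140 mm from the pivot axis, at the end of a flat steel arm (20 mm wide, top at 78 mm). The arm carries a dark steel head (36 x 30 mm, top at 86 mm) 80 mm from the pivot. It swings level about the pivot.
- hammer (a joint): Hammer angle, rad: 0 at rest (arm along tester -x, spring slack), grows anticlockwise seen from above as it is swung back from the carriage. Sprung to 0: about 5.5 N at the handle when cocked, a little more on the sear's ramp from 1.0 rad. The sear snaps up behind it at about 1.30 and holds it there; stop at 1.44. Tripped, it flies back, swings to and fro, and settles near 0 in about 2 s.
- trigger (a joint): How far the trigger and its sear tooth are pressed down, in m: 0 up (sprung up), 0.015 fully down. The hammer lets go at about 0.007 to 0.012. Pressing takes about 5 N to the bottom. It also dips as the hammer's nose rides over the sear.
- trigger_pad (a point): Centre of the top face of the trigger pad: black disc 38 mm across, 8 mm thick, top face 70 mm above the bench when up; it moves straight down 15 mm. It stands about 78 mm from the handle of the cocked hammer, further round the swing.
- carriage (a joint): Travel of the carriage along its track, in m, towards the tester's +y: starts at 0 to 0.015, end buffer at 0.09. It stays where it is pushed (about 1 N friction). A full knock sends it past 0.05.
- strike_plate (a point): Centre of the carriage's dark steel strike plate (60 mm wide, 44 mm tall), which faces the hammer head; 60 mm above the bench. Behind it the carriage (66 x 100 mm) carries the strapped sample box, top 82 mm above the bench.
- reagent_bottle: Bystander, to be left alone: clear glass bottle with a blue cap, 72 mm across, 150 mm tall. Origin at the centre of its underside.
- white_tub: Bystander, to be left alone: white lidded tub, 70 mm across, 85 mm tall. Origin at the centre of its underside.
- tip_box: Bystander, to be left alone: clear pipette-tip box with a blue lid, 85 x 124 x 57 mm. Origin at the centre of its underside.
- beaker: Bystander, to be left alone: open glass beaker, 68 mm across, 85 mm tall. Origin at the centre of its underside.
- screwdriver: Bystander, to be left alone: grey-handled screwdriver, 170 mm long, lying down on the tester's base plate.
- tube_rack: Bystander, to be left alone: grey rack of small tubes, 70 x 160 x 80 mm. Origin at the centre of its underside.
- soap_bottle: Bystander, to be left alone: white bottle with a grey cap, 60 mm across, 130 mm tall. Origin at the centre of its underside.

How it is judged:
By the outcome, as a careful person would: the job done as asked, in the order asked, and still so for the second after the job is handed in, with the robot touching nothing.
It also fails if it takes over 51 s, if anything falls off the work surface, if the arm or the gripper's body presses on something with over 40 N, if the wrist force passes 120 N, or if a joint passes its speed limit or range.

## Working session

There is one attempt and no reset: what is moved stays moved. The work goes in short steps, Python scripts to look and compute and a shell command to move; the robot and the scene stay as the last step left them, time stands still between calls to the robot, and variables do not carry over. Pictures are saved under pics/ and viewed, and the job is handed in when it is done.

```bash
mkdir -p pics; python3 - <<'E'
from station import *
import cv2,json
s=sense(); print(s)
for n in ("scene","top","wrist"):
    print(n,camera_info(n))
    cv2.imwrite(f"pics/{n}0.png",capture(n)[:,:,::-1])
E
```

```text
{'time_s': 0.0, 'joint_positions': array([-1.39409352e+00,  8.79368494e-02,  1.37225235e+00,  3.63911557e-06,
        1.68362228e+00, -1.03087099e-01]), 'joint_velocities': array([-0.00034383,  0.00031948,  0.00183888, -0.00116979,  0.00120906,
       -0.00083411]), 'joint_efforts': array([-1.41144570e-03, -3.40181816e+01, -3.02431118e+01,  7.15924194e-02,
        3.28451407e-02, -1.74103711e-04]), 'tcp_pos': array([ 0.15179564, -0.52809359,  0.22131505]), 'tool_rot': array([-3.10870545e+00, -4.37752269e-01,  1.22494907e-04]), 'wrist_force': array([-0.37604877,  0.16938671,  0.05989391]), 'ft_torque': array([ 0.06387287,  0.06579363, -0.01544532]), 'gripper_width': 0.09399021391278928}
scene {'mtx': array([[406.54387309,   0.        , 284.41431109],
       [  0.        , 406.54387309, 210.95480605],
       [  0.        ,   0.        ,   1.        ]]), 'D': array([-0.00757544,  0.        ,  0.        ,  0.        ,  0.        ]), 'position': array([ 1.33755875, -0.22064992,  0.98902833]), 'orientation': array([-1.94217567, -1.51108484,  0.59671163])}
top {'mtx': array([[546.15024759, 
[... 233 characters left out ...]
7885, -0.0082017 ,  1.48101673]), 'orientation': array([-2.06558245,  2.15332358, -0.22285335])}
wrist {'mtx': array([[292.90409075,   0.        , 283.10700915],
       [  0.        , 292.90409075, 209.23540867],
       [  0.        ,   0.        ,   1.        ]]), 'D': array([-0.05289859,  0.        ,  0.        ,  0.        ,  0.        ]), 'T_tool_cam': array([[-1.48699449e-04, -9.59214353e-01, -2.82679684e-01,
         8.22069349e-02],
       [ 9.99999769e-01, -3.30186620e-04,  5.94384174e-04,
        -3.33073616e-04],
       [-6.63478880e-04, -2.82679530e-01,  9.59214180e-01,
        -1.61596854e-01],
       [ 0.00000000e+00,  0.00000000e+00,  0.00000000e+00,
         1.00000000e+00]])}
```

View pics/scene0.png

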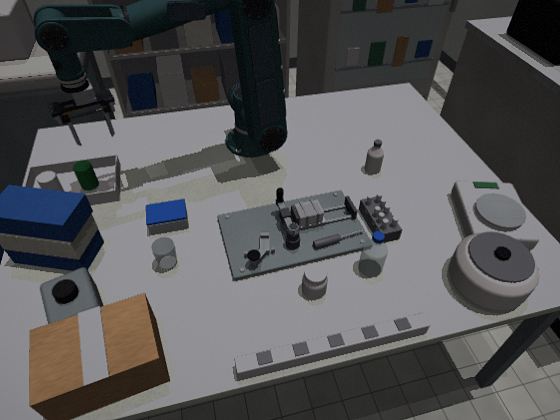

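View pics/top0.png

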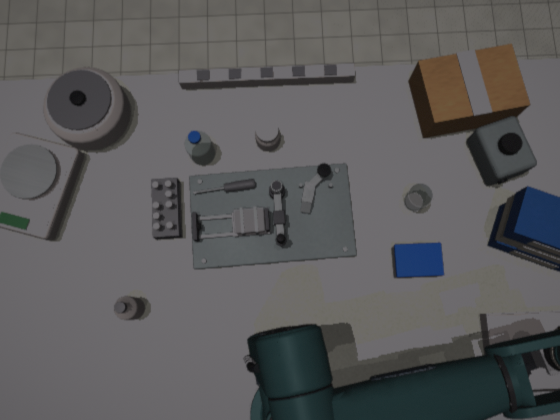

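View pics/wrist0.png

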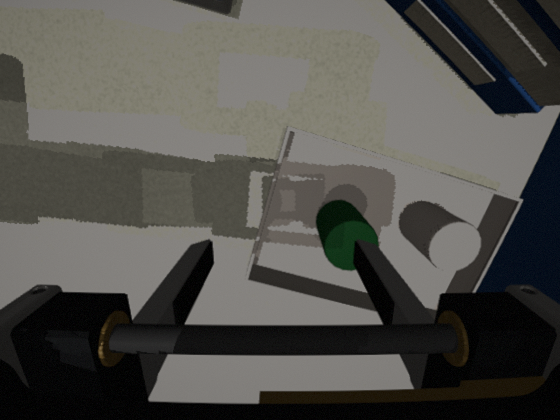

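Top view: the pivot is near (277,187), the handle near (281,240), the trigger pad near (324,171), and the carriage is to the left. Next I'll enlarge the view and localise these.

```bash
cat > h.py <<'E'
import numpy as np,cv2
from scipy.spatial.transform import Rotation as R
from station import *
def ray(n,px,pose=None):
    c=camera_info(n)
    p=cv2.undistortPoints(np.array([[px]],float),c["mtx"],c["D"])[0,0]
    d=np.array([p[0],p[1],1.])
    if n=="wrist":
        T=c["T_tool_cam"]; Rt=R.from_rotvec(pose[1]).as_matrix()
        return pose[0]+Rt@T[:3,3], Rt@T[:3,:3]@d
    return np.array(c["position"]),R.from_rotvec(c["orientation"]).as_matrix()@d
def onz(n,px,z,pose=None):
    o,d=ray(n,px,pose); return o+d*(z-o[2])/d[2]
def proj(n,P):
    c=camera_info(n);Rm=R.from_rotvec(c["orientation"]).as_matrix()
    rv=R.from_matrix(Rm.T).as_rotvec(); t=-Rm.T@c["position"]
    return cv2.projectPoints(np.array([P],float),rv,t,c["mtx"],c["D"])[0][0,0]
E
python3 - <<'E'
import cv2
a=cv2.imread("pics/top0.png")[150:280,180:365]
cv2.imwrite("pics/topz.png",cv2.resize(a,None,fx=4.3,fy=4.3,interpolation=cv2.INTER_CUBIC))
a=cv2.imread("pics/scene0.png")[175:280,210:370]
cv2.imwrite("pics/scenez.png",cv2.resize(a,None,fx=5,fy=5,interpolation=cv2.INTER_CUBIC))
from h import *
# base plate outline in top: grey-green mask
im=cv2.imread("pics/top0.png")
print(im[255,330],im[280,230],im[200,200])
E
```

```text
[91 90 86] [110 108 110] [92 90 86]
```

View pics/topz.png

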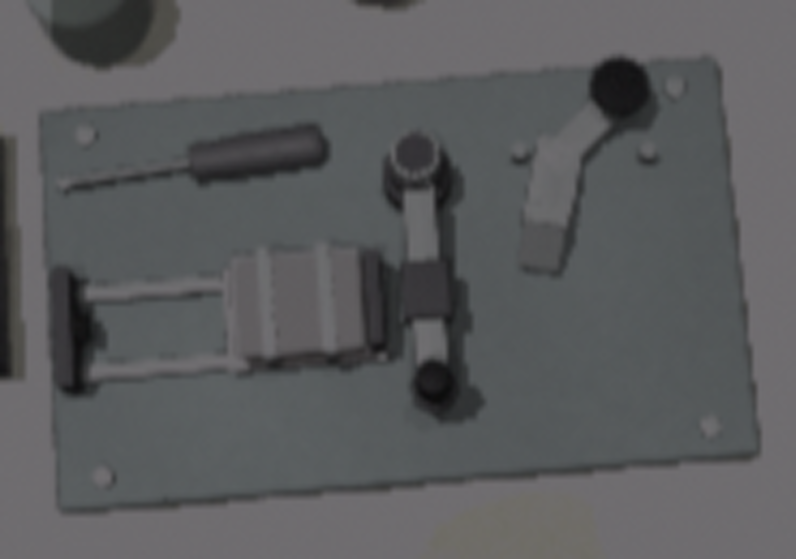

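View pics/scenez.png

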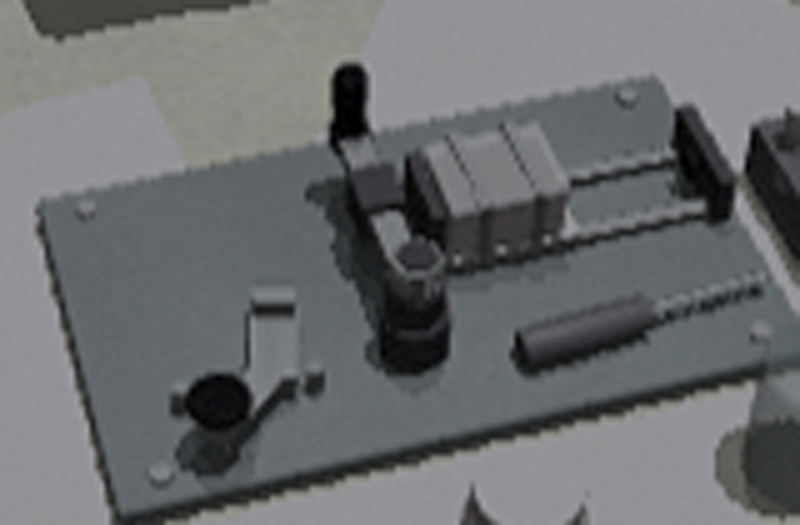

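The enlarged top view shows these features:

| Feature | Zoomed px |
|---|---|
| Plate corners | (40,112), (716,58), (758,453), (62,508) |
| Pivot top | (416,153) |
| Handle top | (434,380) |
| Trigger pad | (619,87) |

In the zoomed scene view, the handle top is near (349,75), the pad near (218,400) and the pivot top near (418,252).

```bash
python3 - <<'E'
from h import *
f=lambda u,v:((u+.5)/4.3-.5+180,(v+.5)/4.3-.5+150)
g=lambda u,v:((u+.5)/5-.5+210,(v+.5)/5-.5+175)
C=[onz("top",f(*c),.02)[:2] for c in [(40,112),(716,58),(758,453),(62,508)]]
C=np.array(C);print("corners",C.round(4))
print("sides",[np.linalg.norm(C[i]-C[(i+1)%4]).round(4) for i in range(4)],"centre",C.mean(0))
# +y tester to image left: dir from right edge mid to left edge mid
ydir=(C[0]+C[3]-C[1]-C[2])/2; yaw=np.arctan2(-ydir[0],ydir[1])
xdir=(C[0]+C[1]-C[2]-C[3])/2; print("yaw",yaw,np.arctan2(xdir[1],xdir[0]))
obs={"pivot":((416,153),.104,(418,252),(.06,-.02)),"handle":((434,380),.126,(349,72),(-.08,-.02)),"pad":((619,87),.07,(218,400),(.102,-.151))}
A=[];B=[]
for k,(t,z,s,m) in obs.items():
    a=onz("top",f(*t),z);b=onz("scene",g(*s),z);print(k,a.round(4),b.round(4)); A.append(m);B.append((a[:2]))
A=np.array(A);B=np.array(B)
Ac=A-A.mean(0);Bc=B-B.mean(0)
th=np.arctan2((Ac[:,0]*Bc[:,1]-Ac[:,1]*Bc[:,0]).sum(),(Ac*Bc).sum())
M=np.array([[np.cos(th),-np.sin(th)],[np.sin(th),np.cos(th)]]);t=B.mean(0)-M@A.mean(0)
print("fit yaw",th,"t",t,"res",((A@M.T+t)-B).round(4))
for a in np.arange(0,1.5,.1):
    p=M@(np.array([.06,-.02])+.14*np.array([-np.cos(a),-np.sin(a)]))+t;print(round(a,1),p.round(4))
E
```

```text
corners [[ 0.6344  0.2525]
 [ 0.652  -0.1845]
 [ 0.3954 -0.1943]
 [ 0.3792  0.2397]]
sides [np.float64(0.4373), np.float64(0.2568), np.float64(0.4343), np.float64(0.2555)] centre [0.51527936 0.02835373]
yaw 0.038769639339943394 0.04396727267638355
pivot [0.5759 0.0104 0.104 ] [0.5736 0.0155 0.104 ]
handle [0.4338 0.0047 0.126 ] [0.4367 0.0079 0.126 ]
pad [ 0.6214 -0.117   0.07  ] [ 0.6263 -0.1161  0.07  ]
fit yaw 0.04324656364013874 t [0.51364337 0.0284807 ] res [[-0.0014  0.0007]
 [ 0.0008  0.0003]
 [ 0.0007 -0.001 ]]
0.0 [0.4346 0.005 ]
0.1 [ 0.4359 -0.0089]
0.2 [ 0.4386 -0.0226]
0.3 [ 0.4426 -0.036 ]
0.4 [ 0.448  -0.0489]
0.5 [ 0.4546 -0.0613]
0.6 [ 0.4624 -0.0729]
0.7 [ 0.4714 -0.0836]
0.8 [ 0.4813 -0.0935]
0.9 [ 0.4922 -0.1022]
1.0 [ 0.504  -0.1099]
1.1 [ 0.5164 -0.1163]
1.2 [ 0.5294 -0.1215]
1.3 [ 0.5429 -0.1253]
1.4 [ 0.5566 -0.1278]
```

The fit agrees to about 1 mm: tester yaw is 0.043 rad and the origin is at (0.514, 0.028). Plate sides measure 0.436 × 0.256 m against the stated 0.440 × 0.260. Next I'll write a helper that works out the move units, then approach the handle from above.

```bash
cat >> h.py <<'E'
TH=.0432; T0=np.array([.5136,.0285])
def tw(x,y):
    return np.array([np.cos(TH)*x-np.sin(TH)*y,np.sin(TH)*x+np.cos(TH)*y])+T0
def hnd(a,r=.14): return tw(.06-r*np.cos(a),-.02-r*np.sin(a))
def tang(a): return TH-np.pi/2+a   # direction of handle motion
def units(p,psi):
    """target TCP p, tool y-axis heading psi, tool straight down; units from present pose"""
    s=sense(); R0=R.from_rotvec(s["tool_rot"])
    d=R0.inv().apply(np.array(p)-s["tcp_pos"])/.15
    y=np.array([np.cos(psi),np.sin(psi),0]);z=np.array([0,0,-1.]);x=np.cross(y,z)
    w=(R0.inv()*R.from_matrix(np.stack([x,y,z],1))).as_rotvec()/(np.pi/4)
    print("xyz",d.round(3),"w",w.round(3))
def st():
    s=sense();print(round(s["time_s"],2),s["tcp_pos"].round(4),s["wrist_force"].round(1),round(s["gripper_width"],4)," psi",round(float(np.arctan2(*R.from_rotvec(s["tool_rot"]).as_matrix()[[1,0],1])),3))
E
python3 -c "
from h import *
st(); units([*hnd(0),.2],tang(0))"
python3 -m handwheel '[{"x":0.2,"y":-0.2,"wz":0.1},{"x":0.4,"y":-0.4,"wz":0.2},{"x":0.6,"y":-0.6,"wz":0.3},{"x":0.8,"y":-0.8,"wz":0.3},{"x":1,"y":-1,"wz":0.3},{"x":1,"y":-1,"wz":0.3},{"x":1,"y":-1,"wz":0.3}]'
python3 -c "
from h import *
st(); units([*hnd(0),.2],tang(0))"
```

```text
0.15 [ 0.1518 -0.5282  0.2215] [-0.6  0.8 -0.4] 0.0941  psi -1.291
xyz [ 2.793 -2.896  0.149] w [-0.002  0.     0.301]
0.15 [ 0.1518 -0.5282  0.2215] [-0.6  0.8 -0.4] 0.0941  psi -1.291
xyz [ 2.793 -2.896  0.149] w [-0.002  0.     0.301]validation failed for argument at $[0]...
```

```bash
python3 -m handwheel '[{"x":0.2,"y":-0.2,"z":0,"wx":0,"wy":0,"wz":0.1,"fingers":1},{"x":0.4,"y":-0.4,"z":0,"wx":0,"wy":0,"wz":0.2,"fingers":1},{"x":0.6,"y":-0.6,"z":0,"wx":0,"wy":0,"wz":0.3,"fingers":1},{"x":0.8,"y":-0.8,"z":0,"wx":0,"wy":0,"wz":0.3,"fingers":1},{"x":1,"y":-1,"z":0,"wx":0,"wy":0,"wz":0.3,"fingers":1},{"x":1,"y":-1,"z":0,"wx":0,"wy":0,"wz":0.3,"fingers":1},{"x":1,"y":-1,"z":0,"wx":0,"wy":0,"wz":0.3,"fingers":1}]'
python3 -c "
from h import *
st(); units([*hnd(0),.2],tang(0))"
```

```text
time_s: 0.73
tcp_pos: [0.2555, -0.3414, 0.2227]
tool_rot: [3.14, 0.076, 0.001]
wrist_force: [0.0, 0.2, -0.9]
gripper_width: 0.0943
0.73 [ 0.2555 -0.3414  0.2227] [ 0.   0.2 -0.9] 0.0943  psi -1.522
xyz [ 1.304 -2.25   0.15 ] w [ 0.001 -0.     0.007]
```

```bash
python3 -m handwheel '[{"x":0.15,"y":-0.2,"z":0,"wx":0,"wy":0,"wz":0,"fingers":1},{"x":0.3,"y":-0.4,"z":0,"wx":0,"wy":0,"wz":0,"fingers":1},{"x":0.45,"y":-0.6,"z":0,"wx":0,"wy":0,"wz":0,"fingers":1},{"x":0.6,"y":-0.8,"z":0,"wx":0,"wy":0,"wz":0,"fingers":1},{"x":0.65,"y":-1,"z":0,"wx":0,"wy":0,"wz":0,"fingers":1},{"x":0.65,"y":-1,"z":0,"wx":0,"wy":0,"wz":0,"fingers":1}]'
python3 -m handwheel '[{"x":0.15,"y":-0.2,"z":0,"wx":0,"wy":0,"wz":0,"fingers":1},{"x":0.3,"y":-0.4,"z":0,"wx":0,"wy":0,"wz":0,"fingers":1},{"x":0.45,"y":-0.6,"z":0,"wx":0,"wy":0,"wz":0,"fingers":1},{"x":0.6,"y":-0.8,"z":0,"wx":0,"wy":0,"wz":0,"fingers":1},{"x":0.6,"y":-0.9,"z":0,"wx":0,"wy":0,"wz":0,"fingers":1},{"x":0.6,"y":-0.9,"z":0,"wx":0,"wy":0,"wz":0,"fingers":1}]'
python3 -c "
from h import *
st(); s=sense(); cv2.imwrite('pics/w1.png',capture('wrist')[:,:,::-1]);units([*hnd(0),.2],tang(0)); print(hnd(0))"
```

```text
time_s: 1.23
tcp_pos: [0.3464, -0.1862, 0.2224]
tool_rot: [-3.139, -0.077, -0.0]
wrist_force: [0.4, -0.7, -0.1]
gripper_width: 0.0941
time_s: 1.73
tcp_pos: [0.4302, -0.0494, 0.2219]
tool_rot: [-3.14, -0.074, 0.002]
wrist_force: [-0.1, 0.0, 0.2]
gripper_width: 0.094
1.73 [ 0.4302 -0.0494  0.2219] [-0.1  0.   0.2] 0.094  psi -1.524
xyz [ 0.048 -0.371  0.146] w [0.001 0.002 0.003]
[0.43453837 0.00506373]
```

View pics/w1.png

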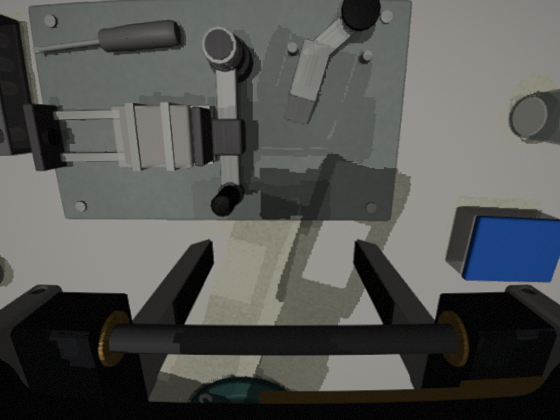

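The wrist view shows the handle top near (221,207), the pivot top near (223,46) and the pad near (360,13). I'll check these against the top-camera fit.

```bash
python3 -c "
from h import *
s=sense(); p=(s['tcp_pos'],s['tool_rot'])
print(onz('wrist',(221,207),.126,p),onz('wrist',(223,46),.104,p),onz('wrist',(360,13),.07,p))
print(hnd(0),tw(.06,-.02),tw(.102,-.151))"
```

```text
[0.4355832 0.0064021 0.126    ] [0.57484004 0.00791463 0.104     ] [ 0.6179434  -0.11595497  0.07      ]
[0.43453837 0.00506373] [0.57440775 0.01110985] [ 0.62202601 -0.11795409]
```

```bash
python3 -m handwheel '[{"x":0.05,"y":-0.2,"z":0,"wx":0,"wy":0,"wz":0,"fingers":0.3},{"x":0.05,"y":-0.37,"z":0,"wx":0,"wy":0,"wz":0,"fingers":0.3},{"x":0.05,"y":-0.37,"z":0,"wx":0,"wy":0,"wz":0,"fingers":0.3},{"x":0.05,"y":-0.37,"z":0,"wx":0,"wy":0,"wz":0,"fingers":0.3}]'
python3 -c "
from h import *
st(); cv2.imwrite('pics/w2.png',capture('wrist')[:,:,::-1]);units([*hnd(0),.104],tang(0))"
```

```text
time_s: 2.12
tcp_pos: [0.4345, 0.0041, 0.2224]
tool_rot: [3.139, 0.068, -0.0]
wrist_force: [0.4, 0.3, 0.2]
gripper_width: 0.0702
2.12 [0.4345 0.0041 0.2224] [0.4 0.3 0.2] 0.0702  psi -1.527
xyz [ 0.001 -0.01   0.789] w [ 0.002  0.    -0.001]
```

View pics/w2.png

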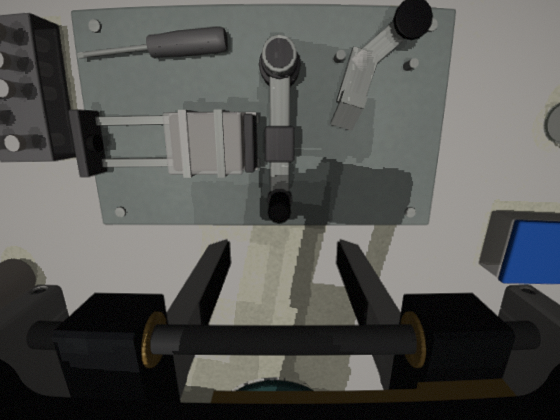

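The handle at (279,206) is centred between the fingers (midpoint about 284), so I'll descend and grip.

```bash
python3 -m handwheel '[{"x":0,"y":-0.01,"z":0.25,"wx":0,"wy":0,"wz":0,"fingers":0.3},{"x":0,"y":-0.01,"z":0.5,"wx":0,"wy":0,"wz":0,"fingers":0.3},{"x":0,"y":-0.01,"z":0.7,"wx":0,"wy":0,"wz":0,"fingers":0.3},{"x":0,"y":-0.01,"z":0.79,"wx":0,"wy":0,"wz":0,"fingers":0.3},{"x":0,"y":-0.01,"z":0.79,"wx":0,"wy":0,"wz":0,"fingers":0.3}]'
python3 -m handwheel '[{"x":0,"y":0,"z":0,"wx":0,"wy":0,"wz":0,"fingers":-0.2},{"x":0,"y":0,"z":0,"wx":0,"wy":0,"wz":0,"fingers":-0.45},{"x":0,"y":0,"z":0,"wx":0,"wy":0,"wz":0,"fingers":-1},{"x":0,"y":0,"z":0,"wx":0,"wy":0,"wz":0,"fingers":-1},{"x":0,"y":0,"z":0,"wx":0,"wy":0,"wz":0,"fingers":-1},{"x":0,"y":0,"z":0,"wx":0,"wy":0,"wz":0,"fingers":-1}]'
python3 -c "
from h import *
st()
s=sense();R0=R.from_rotvec(s['tool_rot'])
for a in np.arange(.1,1.45,.1):
    p=[*hnd(a),s['tcp_pos'][2]]
    print(round(a,1),(R0.inv().apply(np.array(p)-[*hnd(0),p[2]])/.15).round(3),round(-a/(np.pi/4),3))
"
```

```text
time_s: 2.58
tcp_pos: [0.4312, 0.0054, 0.0996]
tool_rot: [-3.141, -0.065, 0.014]
wrist_force: [0.2, -0.9, -0.1]
gripper_width: 0.0611
time_s: 3.08
tcp_pos: [0.4349, 0.0072, 0.1048]
tool_rot: [3.14, 0.07, 0.003]
wrist_force: [-0.4, -0.1, -0.4]
gripper_width: 0.0245
3.08 [0.4349 0.0072 0.1048] [-0.4 -0.1 -0.4] 0.0245  psi -1.526
0.1 [0.005 0.093 0.   ] -0.127
0.2 [0.018 0.185 0.   ] -0.255
0.3 [0.041 0.276 0.   ] -0.382
0.4 [0.073 0.364 0.   ] -0.509
0.5 [0.114 0.448 0.   ] -0.637
0.6 [0.162 0.527 0.001] -0.764
0.7 [0.219 0.602 0.001] -0.891
0.8 [0.282 0.67  0.001] -1.019
0.9 [0.352 0.732 0.001] -1.146
1.0 [0.428 0.786 0.001] -1.273
1.1 [0.509 0.832 0.001] -1.401
1.2 [0.594 0.871 0.001] -1.528
1.3 [0.683 0.9   0.002] -1.655
1.4 [0.774 0.921 0.002] -1.783
```

```bash
python3 -m handwheel '[{"x":0,"y":0,"z":0,"wx":0,"wy":0,"wz":0,"fingers":-1},{"x":0.001,"y":0.046,"z":0,"wx":0,"wy":0,"wz":-0.06,"fingers":-1},{"x":0.005,"y":0.093,"z":0,"wx":0,"wy":0,"wz":-0.13,"fingers":-1},{"x":0.018,"y":0.185,"z":0,"wx":0,"wy":0,"wz":-0.25,"fingers":-1},{"x":0.041,"y":0.276,"z":0,"wx":0,"wy":0,"wz":-0.38,"fingers":-1},{"x":0.073,"y":0.364,"z":0,"wx":0,"wy":0,"wz":-0.51,"fingers":-1},{"x":0.114,"y":0.448,"z":0,"wx":0,"wy":0,"wz":-0.64,"fingers":-1},{"x":0.114,"y":0.448,"z":0,"wx":0,"wy":0,"wz":-0.64,"fingers":-1}]'
python3 -c "
from h import *
st(); print(hnd(.5)); cv2.imwrite('pics/t3.png',cv2.resize(capture('wrist')[:,:,::-1],None,fx=1,fy=1))
for a in (.6,.7,.8,.9,1.,1.1): print(a,end=' ');units([*hnd(a),.104],tang(a))"
```

```text
time_s: 3.75
tcp_pos: [0.4555, -0.0602, 0.1046]
tool_rot: [3.025, 0.848, 0.002]
wrist_force: [0.8, 1.8, 4.0]
gripper_width: 0.0217
3.75 [ 0.4555 -0.0602  0.1046] [0.8 1.8 4. ] 0.0217  psi -1.024
[ 0.45455948 -0.06125307]
0.6 xyz [-0.004  0.103  0.004] w [-0.    -0.001 -0.127]
0.7 xyz [0.01  0.195 0.004] w [-0.    -0.001 -0.254]
0.8 xyz [0.033 0.286 0.004] w [-0.    -0.001 -0.382]
0.9 xyz [0.065 0.373 0.004] w [-0.    -0.001 -0.509]
1.0 xyz [0.105 0.457 0.004] w [ 0.    -0.001 -0.636]
1.1 xyz [0.154 0.537 0.004] w [ 0.    -0.001 -0.764]
```

View pics/t3.png

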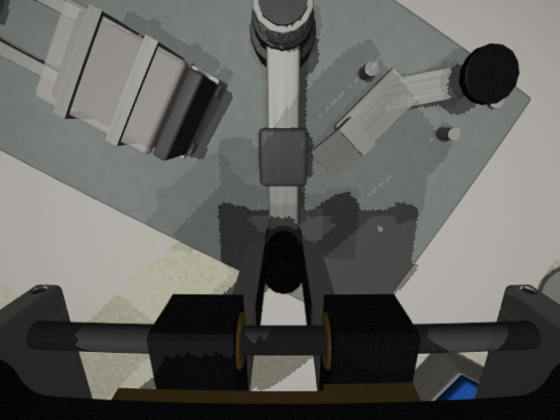

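The handle is held between the fingers at (284,262), the measured width is 22 mm, and the hammer is near 0.5 rad. I'll carry on along the arc.

```bash
python3 -m handwheel '[{"x":-0.004,"y":0.05,"z":0,"wx":0,"wy":0,"wz":-0.06,"fingers":-1},{"x":-0.002,"y":0.1,"z":0,"wx":0,"wy":0,"wz":-0.13,"fingers":-1},{"x":0.01,"y":0.195,"z":0,"wx":0,"wy":0,"wz":-0.25,"fingers":-1},{"x":0.033,"y":0.286,"z":0,"wx":0,"wy":0,"wz":-0.38,"fingers":-1},{"x":0.065,"y":0.373,"z":0,"wx":0,"wy":0,"wz":-0.51,"fingers":-1},{"x":0.105,"y":0.457,"z":0,"wx":0,"wy":0,"wz":-0.64,"fingers":-1},{"x":0.105,"y":0.457,"z":0,"wx":0,"wy":0,"wz":-0.64,"fingers":-1}]'
python3 -c "
from h import *
st(); print(hnd(1.))
for a in (1.05,1.1,1.15,1.2,1.25,1.3,1.35,1.4): print(a,end=' ');units([*hnd(a),.104],tang(a))"
```

```text
time_s: 4.38
tcp_pos: [0.5047, -0.1086, 0.1046]
tool_rot: [-2.718, -1.572, -0.003]
wrist_force: [-1.5, 3.2, 5.0]
gripper_width: 0.0216
4.38 [ 0.5047 -0.1086  0.1046] [-1.5  3.2  5. ] 0.0216  psi -0.522
[ 0.50392364 -0.10985291]
1.05 xyz [-0.009  0.047  0.004] w [-0.    -0.003 -0.056]
1.1 xyz [-0.006  0.093  0.004] w [-0.    -0.003 -0.12 ]
1.15 xyz [0.    0.139 0.004] w [ 0.    -0.003 -0.184]
1.2 xyz [0.008 0.185 0.004] w [ 0.    -0.003 -0.247]
1.25 xyz [0.018 0.231 0.004] w [ 0.    -0.003 -0.311]
1.3 xyz [0.03  0.276 0.004] w [ 0.    -0.003 -0.375]
1.35 xyz [0.045 0.32  0.004] w [ 0.    -0.003 -0.438]
1.4 xyz [0.062 0.364 0.004] w [ 0.    -0.003 -0.502]
```

```bash
python3 -m handwheel '[{"x":-0.006,"y":0.05,"z":0,"wx":0,"wy":0,"wz":-0.06,"fingers":-1},{"x":-0.004,"y":0.1,"z":0,"wx":0,"wy":0,"wz":-0.12,"fingers":-1},{"x":0.003,"y":0.15,"z":0,"wx":0,"wy":0,"wz":-0.18,"fingers":-1},{"x":0.01,"y":0.2,"z":0,"wx":0,"wy":0,"wz":-0.25,"fingers":-1},{"x":0.02,"y":0.24,"z":0,"wx":0,"wy":0,"wz":-0.32,"fingers":-1},{"x":0.035,"y":0.29,"z":0,"wx":0,"wy":0,"wz":-0.38,"fingers":-1},{"x":0.05,"y":0.335,"z":0,"wx":0,"wy":0,"wz":-0.45,"fingers":-1},{"x":0.05,"y":0.335,"z":0,"wx":0,"wy":0,"wz":-0.45,"fingers":-1}]'
python3 -c "
from h import *
st(); print(hnd(1.36)); cv2.imwrite('pics/w4.png',capture('wrist')[:,:,::-1])
p=sense()['tcp_pos'][:2]-tw(.06,-.02); print(np.hypot(*p), (np.arctan2(-p[1],-p[0])-TH))
cv2.imwrite('pics/t4.png',cv2.resize(capture('top')[150:280,180:365,::-1],None,fx=4.3,fy=4.3))"
```

```text
time_s: 5.05
tcp_pos: [0.55, -0.1255, 0.1045]
tool_rot: [-2.398, -2.024, -0.0]
wrist_force: [-4.3, 5.2, 7.5]
gripper_width: 0.0217
5.05 [ 0.55   -0.1255  0.1045] [-4.3  5.2  7.5] 0.0217  psi -0.169
[ 0.55105396 -0.12692855]
0.13877342288804972 1.3477716318555422
```

View pics/w4.png

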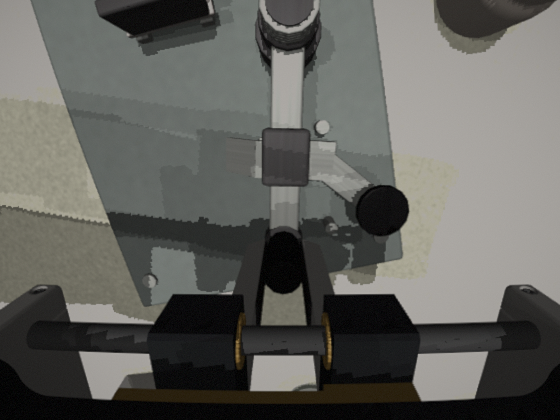

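The tooth shows behind the arm at about (243,150), with the hammer near 1.35 rad. I'll go a little further, then ease back and check whether the spring load moves onto the sear.

```bash
python3 -m handwheel '[{"x":0.002,"y":0.03,"z":0,"wx":0,"wy":0,"wz":-0.03,"fingers":-1},{"x":0.004,"y":0.05,"z":0,"wx":0,"wy":0,"wz":-0.05,"fingers":-1},{"x":0.004,"y":0.05,"z":0,"wx":0,"wy":0,"wz":-0.05,"fingers":-1}]'
python3 -m handwheel '[{"x":-0.003,"y":-0.03,"z":0,"wx":0,"wy":0,"wz":0.03,"fingers":-1},{"x":-0.003,"y":-0.06,"z":0,"wx":0,"wy":0,"wz":0.06,"fingers":-1},{"x":-0.003,"y":-0.09,"z":0,"wx":0,"wy":0,"wz":0.1,"fingers":-1},{"x":-0.003,"y":-0.09,"z":0,"wx":0,"wy":0,"wz":0.1,"fingers":-1}]'
python3 -c "
from h import *
st()
s=sense();p=s['tcp_pos'][:2]-tw(.06,-.02); print(np.hypot(*p), (np.arctan2(-p[1],-p[0])-TH),R.from_rotvec(s['tool_rot']).inv().apply(s['wrist_force']))"
```

```text
time_s: 5.4
tcp_pos: [0.5564, -0.1266, 0.1046]
tool_rot: [-2.359, -2.069, 0.003]
wrist_force: [-5.3, 3.2, 6.5]
gripper_width: 0.0213
time_s: 5.73
tcp_pos: [0.544, -0.1242, 0.1046]
tool_rot: [-2.441, -1.973, -0.004]
wrist_force: [-0.1, 6.2, 4.1]
gripper_width: 0.0214
5.73 [ 0.544  -0.1242  0.1046] [-0.1  6.2  4.1] 0.0214  psi -0.211
0.13870026083500533 1.3067228744064243 [ 6.09995881 -1.43301691 -4.07904705]
```

The tangential force fell from about 5.5 N to 1.4 N at 1.307 rad, so the sear appears to be holding. I'll open the fingers.

```bash
python3 -m handwheel '[{"x":0,"y":0,"z":0,"wx":0,"wy":0,"wz":0,"fingers":-0.4},{"x":0,"y":0,"z":0,"wx":0,"wy":0,"wz":0,"fingers":-0.2},{"x":0,"y":0,"z":0,"wx":0,"wy":0,"wz":0,"fingers":0.1},{"x":0,"y":0,"z":0,"wx":0,"wy":0,"wz":0,"fingers":0.1},{"x":0,"y":0,"z":0,"wx":0,"wy":0,"wz":0,"fingers":0.1}]'
python3 -c "
from h import *
st(); cv2.imwrite('pics/w5.png',capture('wrist')[:,:,::-1])"
```

```text
time_s: 6.15
tcp_pos: [0.5446, -0.1275, 0.1036]
tool_rot: [-2.44, -1.979, 0.001]
wrist_force: [-0.2, -0.1, 0.0]
gripper_width: 0.0506
6.15 [ 0.5446 -0.1275  0.1036] [-0.2 -0.1  0. ] 0.0506  psi -0.208
```

View pics/w5.png

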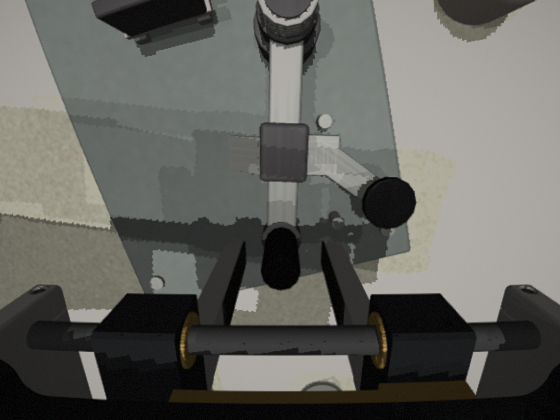

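The hammer stays cocked with a gap on both sides of the handle and zero wrist force. I'll lift straight up.

```bash
python3 -m handwheel '[{"x":0,"y":0,"z":-0.2,"wx":0,"wy":0,"wz":0,"fingers":0.1},{"x":0,"y":0,"z":-0.4,"wx":0,"wy":0,"wz":0,"fingers":0.1},{"x":0,"y":0,"z":-0.6,"wx":0,"wy":0,"wz":0,"fingers":0.1},{"x":0,"y":0,"z":-0.6,"wx":0,"wy":0,"wz":0,"fingers":-1},{"x":0,"y":0,"z":-0.6,"wx":0,"wy":0,"wz":0,"fingers":-1},{"x":0,"y":0,"z":-0.6,"wx":0,"wy":0,"wz":0,"fingers":-1}]'
python3 -c "
from h import *
st(); s=sense();p=(s['tcp_pos'],s['tool_rot']);im=capture('wrist'); cv2.imwrite('pics/w6.png',im[:,:,::-1])
im=capture('top'); cv2.imwrite('pics/t6.png',cv2.resize(im[140:280,180:365,::-1],None,fx=4.2,fy=4.2))
units([*tw(.102,-.151),.12],tang(1.3))"
```

```text
time_s: 6.7
tcp_pos: [0.5445, -0.1274, 0.1931]
tool_rot: [-2.439, -1.979, 0.001]
wrist_force: [0.5, 0.4, 0.7]
gripper_width: 0.0353
6.7 [ 0.5445 -0.1274  0.1931] [0.5 0.4 0.7] 0.0353  psi -0.208
xyz [0.167 0.499 0.477] w [-0.005 -0.     0.026]
```

View pics/w6.png

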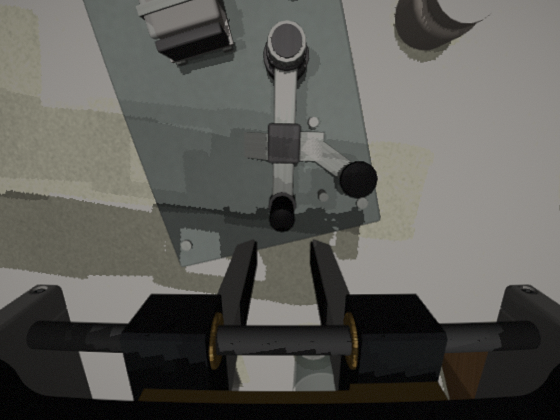

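View pics/t6.png

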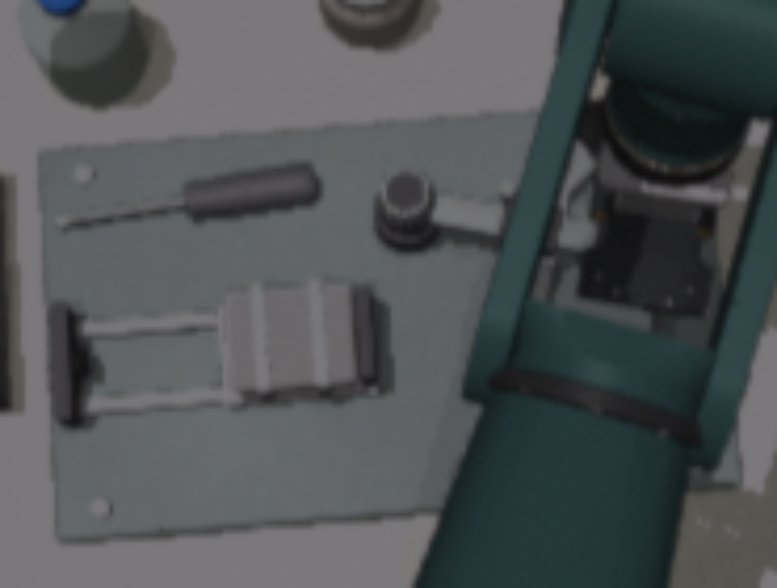

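With the arm lifted, the hammer stays cocked by itself. The pad shows at (358,180) in the wrist view and the carriage has not moved in the top view. I'll cross-check the pad position and move over it.

```bash
python3 -c "
from h import *
s=sense();p=(s['tcp_pos'],s['tool_rot']);print(onz('wrist',(358,180),.07,p),tw(.102,-.151))"
python3 -m handwheel '[{"x":0.08,"y":0.25,"z":0,"wx":0,"wy":0,"wz":0,"fingers":-1},{"x":0.17,"y":0.5,"z":0,"wx":0,"wy":0,"wz":0,"fingers":-1},{"x":0.17,"y":0.5,"z":0,"wx":0,"wy":0,"wz":0,"fingers":-1},{"x":0.17,"y":0.5,"z":0.2,"wx":0,"wy":0,"wz":0,"fingers":-1},{"x":0.17,"y":0.5,"z":0.4,"wx":0,"wy":0,"wz":0,"fingers":-1},{"x":0.17,"y":0.5,"z":0.47,"wx":0,"wy":0,"wz":0,"fingers":-1},{"x":0.17,"y":0.5,"z":0.47,"wx":0,"wy":0,"wz":0,"fingers":-1}]'
python3 -c "
from h import *
st(); s=sense();p=(s['tcp_pos'],s['tool_rot']);im=capture('wrist'); cv2.imwrite('pics/w7.png',im[:,:,::-1])
units([*tw(.102,-.151),.073],tang(1.3))"
```

```text
[ 0.62099268 -0.11365046  0.07      ] [ 0.62202601 -0.11795409]
time_s: 7.38
tcp_pos: [0.6201, -0.117, 0.1175]
tool_rot: [-2.432, -1.974, 0.01]
wrist_force: [0.3, -0.8, -0.5]
gripper_width: 0.0005
7.38 [ 0.6201 -0.117   0.1175] [ 0.3 -0.8 -0.5] 0.0005  psi -0.207
xyz [-0.003  0.005  0.318] w [-0.008 -0.     0.026]
```

View pics/w7.png

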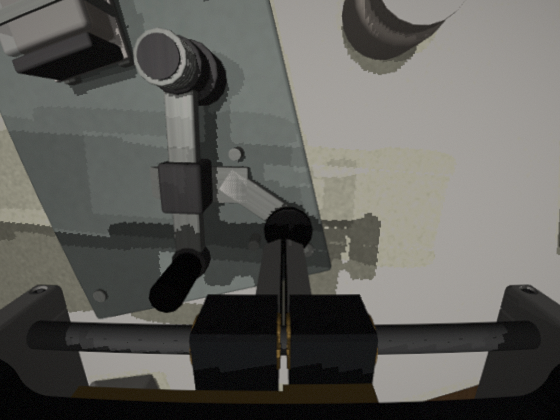

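The shut fingers are over the pad at (288,228), and the cocked handle at (180,275) is clear to the left. I'll press down to about 14 mm of travel.

```bash
python3 -m handwheel '[{"x":0,"y":0,"z":0.1,"wx":0,"wy":0,"wz":0,"fingers":-1},{"x":0,"y":0,"z":0.18,"wx":0,"wy":0,"wz":0,"fingers":-1},{"x":0,"y":0,"z":0.22,"wx":0,"wy":0,"wz":0,"fingers":-1},{"x":0,"y":0,"z":0.26,"wx":0,"wy":0,"wz":0,"fingers":-1},{"x":0,"y":0,"z":0.29,"wx":0,"wy":0,"wz":0,"fingers":-1},{"x":0,"y":0,"z":0.31,"wx":0,"wy":0,"wz":0,"fingers":-1},{"x":0,"y":0,"z":0.31,"wx":0,"wy":0,"wz":0,"fingers":-1}]'
python3 -c "
from h import *
st(); im=capture('wrist'); cv2.imwrite('pics/w8.png',im[:,:,::-1])"
```

```text
time_s: 8.02
tcp_pos: [0.6236, -0.118, 0.0778]
tool_rot: [2.439, 1.979, 0.001]
wrist_force: [-0.4, -0.3, -0.6]
gripper_width: 0.0006
8.02 [ 0.6236 -0.118   0.0778] [-0.4 -0.3 -0.6] 0.0006  psi -0.207
```

View pics/w8.png

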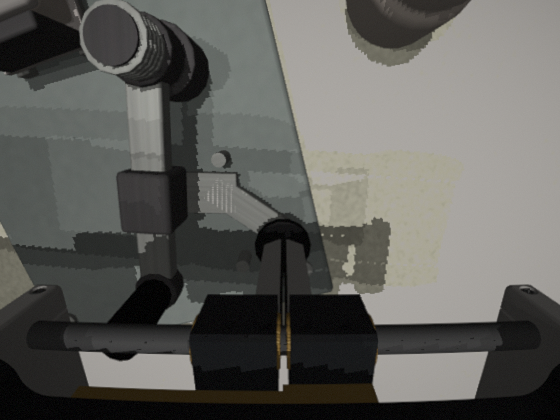

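```bash
python3 -m handwheel '[{"x":0,"y":0,"z":0,"wx":0,"wy":0,"wz":0,"fingers":-1},{"x":0,"y":0,"z":0,"wx":0,"wy":0,"wz":0,"fingers":-1}]'
python3 -c "
from h import *
st(); im=cv2.imread('pics/w8.png')[130:330,100:400]; cv2.imwrite('pics/w8z.png',cv2.convertScaleAbs(cv2.resize(im,None,fx=2.6,fy=2.6,interpolation=cv2.INTER_CUBIC),alpha=2.2,beta=10))
im=capture('scene')[150:300,180:380,::-1]; cv2.imwrite('pics/s8z.png',cv2.convertScaleAbs(cv2.resize(im,None,fx=4,fy=4,interpolation=cv2.INTER_CUBIC),alpha=1.6))"
```

```text
time_s: 8.23
tcp_pos: [0.6239, -0.118, 0.0779]
tool_rot: [2.438, 1.979, 0.001]
wrist_force: [-0.9, -0.1, 3.1]
gripper_width: 0.0004
8.23 [ 0.6239 -0.118   0.0779] [-0.9 -0.1  3.1] 0.0004  psi -0.207
```

View pics/w8z.png

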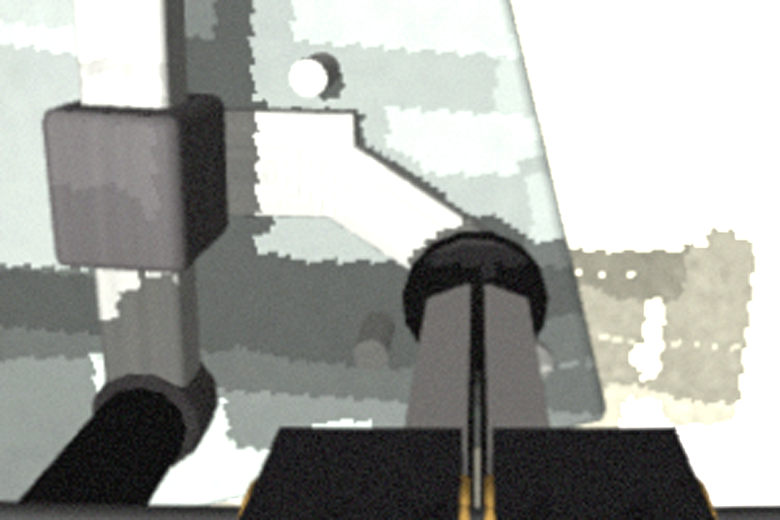

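View pics/s8z.png

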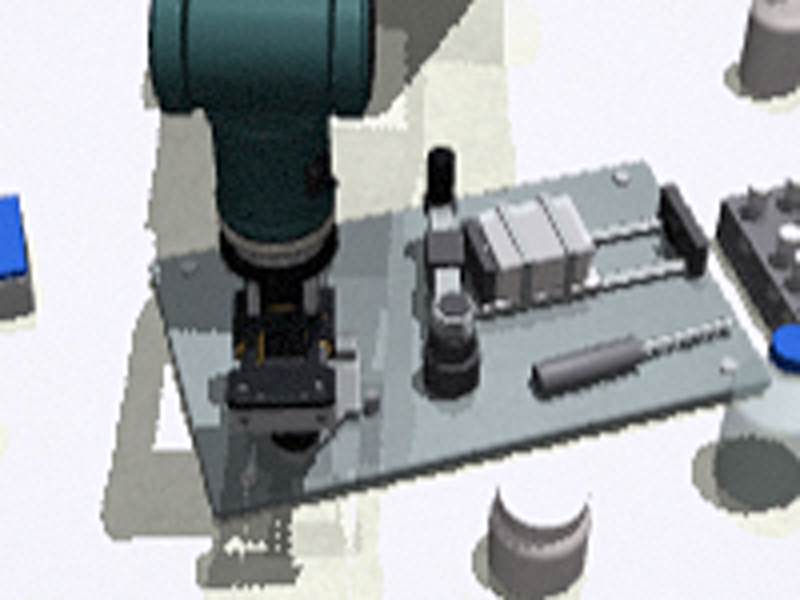

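The hammer has just tripped: in the scene view the handle is at zoomed (440,170), back beside the strike plate. I'll lift off the pad and let it settle.

```bash
python3 -m handwheel '[{"x":0,"y":0,"z":-0.1,"wx":0,"wy":0,"wz":0,"fingers":-1},{"x":0,"y":0,"z":-0.35,"wx":0,"wy":0,"wz":0,"fingers":-1},{"x":0,"y":0,"z":-0.6,"wx":0,"wy":0,"wz":0,"fingers":-1},{"x":0,"y":0,"z":-0.85,"wx":0,"wy":0,"wz":0,"fingers":-1},{"x":0,"y":0,"z":-1,"wx":0,"wy":0,"wz":0,"fingers":-1},{"x":0,"y":0,"z":-1,"wx":0,"wy":0,"wz":0,"fingers":-1}]'
python3 -c "
from h import *
st(); im=capture('scene')[150:300,180:380,::-1]; cv2.imwrite('pics/s9z.png',cv2.convertScaleAbs(cv2.resize(im,None,fx=4,fy=4,interpolation=cv2.INTER_CUBIC),alpha=1.6))"
```

```text
time_s: 8.78
tcp_pos: [0.6262, -0.1186, 0.235]
tool_rot: [2.43, 1.973, 0.012]
wrist_force: [-0.0, 0.6, 0.8]
gripper_width: 0.0006
8.78 [ 0.6262 -0.1186  0.235 ] [-0.   0.6  0.8] 0.0006  psi -0.207
```

View pics/s9z.png

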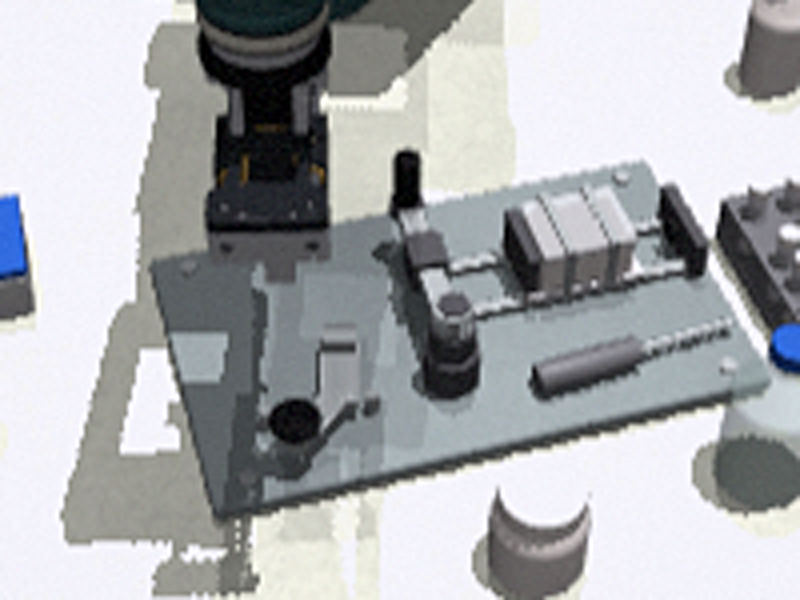

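The carriage has been knocked along its track and the pad is back up. I'll move clear of the tester and wait for the hammer to settle.

```bash
python3 -m handwheel '[{"x":-0.2,"y":-0.1,"z":0,"wx":0,"wy":0,"wz":0,"fingers":-1},{"x":-0.4,"y":-0.2,"z":0,"wx":0,"wy":0,"wz":0,"fingers":-1},{"x":-0.6,"y":-0.3,"z":0,"wx":0,"wy":0,"wz":0,"fingers":-1},{"x":-0.8,"y":-0.4,"z":0,"wx":0,"wy":0,"wz":0,"fingers":-1},{"x":-0.95,"y":-0.5,"z":0,"wx":0,"wy":0,"wz":0,"fingers":-1},{"x":-0.95,"y":-0.5,"z":0,"wx":0,"wy":0,"wz":0,"fingers":-1}]'
python3 -m handwheel '[{"x":-0.2,"y":-0.1,"z":0,"wx":0,"wy":0,"wz":0,"fingers":-1},{"x":-0.4,"y":-0.2,"z":0,"wx":0,"wy":0,"wz":0,"fingers":-1},{"x":-0.6,"y":-0.3,"z":0,"wx":0,"wy":0,"wz":0,"fingers":-1},{"x":-0.8,"y":-0.4,"z":0,"wx":0,"wy":0,"wz":0,"fingers":-1},{"x":-0.95,"y":-0.5,"z":0,"wx":0,"wy":0,"wz":0,"fingers":-1},{"x":-0.95,"y":-0.5,"z":0,"wx":0,"wy":0,"wz":0,"fingers":-1},{"x":-0.95,"y":-0.5,"z":0,"wx":0,"wy":0,"wz":0,"fingers":-1},{"x":-0.95,"y":-0.5,"z":0,"wx":0,"wy":0,"wz":0,"fingers":-1}]'
python3 -m handwheel '[{"x":0,"y":0,"z":0,"wx":0,"wy":0,"wz":0,"fingers":-1},{"x":0,"y":0,"z":0,"wx":0,"wy":0,"wz":0,"fingers":-1},{"x":0,"y":0,"z":0,"wx":0,"wy":0,"wz":0,"fingers":-1},{"x":0,"y":0,"z":0,"wx":0,"wy":0,"wz":0,"fingers":-1},{"x":0,"y":0,"z":0,"wx":0,"wy":0,"wz":0,"fingers":-1},{"x":0,"y":0,"z":0,"wx":0,"wy":0,"wz":0,"fingers":-1},{"x":0,"y":0,"z":0,"wx":0,"wy":0,"wz":0,"fingers":-1},{"x":0,"y":0,"z":0,"wx":0,"wy":0,"wz":0,"fingers":-1}]'
python3 -m handwheel '[{"x":0,"y":0,"z":0,"wx":0,"wy":0,"wz":0,"fingers":-1},{"x":0,"y":0,"z":0,"wx":0,"wy":0,"wz":0,"fingers":-1},{"x":0,"y":0,"z":0,"wx":0,"wy":0,"wz":0,"fingers":-1},{"x":0,"y":0,"z":0,"wx":0,"wy":0,"wz":0,"fingers":-1},{"x":0,"y":0,"z":0,"wx":0,"wy":0,"wz":0,"fingers":-1},{"x":0,"y":0,"z":0,"wx":0,"wy":0,"wz":0,"fingers":-1},{"x":0,"y":0,"z":0,"wx":0,"wy":0,"wz":0,"fingers":-1},{"x":0,"y":0,"z":0,"wx":0,"wy":0,"wz":0,"fingers":-1}]'
python3 -c "
from h import *
st(); im=capture('top')[:,:,::-1]; cv2.imwrite('pics/t10.png',cv2.convertScaleAbs(im,alpha=1.6))
cv2.imwrite('pics/t10z.png',cv2.resize(im[150:280,180:365],None,fx=4.3,fy=4.3,interpolation=cv2.INTER_CUBIC))"
```

```text
time_s: 9.33
tcp_pos: [0.517, -0.2449, 0.2241]
tool_rot: [-2.442, -1.971, 0.006]
wrist_force: [1.4, -0.6, -0.2]
gripper_width: 0.0005
time_s: 10.0
tcp_pos: [0.4184, -0.365, 0.2254]
tool_rot: [-2.437, -1.979, -0.001]
wrist_force: [-0.3, 0.5, -0.6]
gripper_width: 0.0006
time_s: 10.67
tcp_pos: [0.4181, -0.3659, 0.227]
tool_rot: [2.439, 1.98, -0.0]
wrist_force: [0.1, -0.4, 0.3]
gripper_width: 0.0006
time_s: 11.33
tcp_pos: [0.4181, -0.3659, 0.227]
tool_rot: [2.439, 1.98, -0.0]
wrist_force: [-1.1, -0.8, 0.4]
gripper_width: 0.0001
11.33 [ 0.4181 -0.3659  0.227 ] [-1.1 -0.8  0.4] 0.0001  psi -0.207
```

View pics/t10.png

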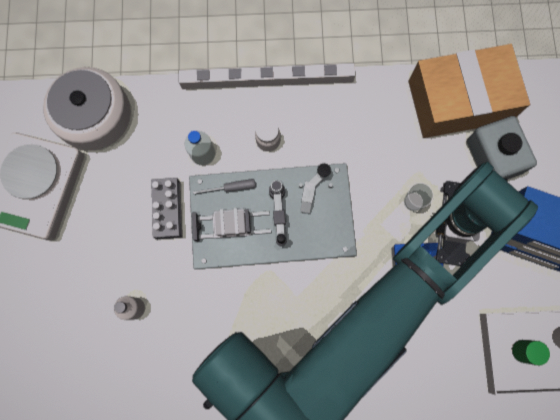

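View pics/t10z.png

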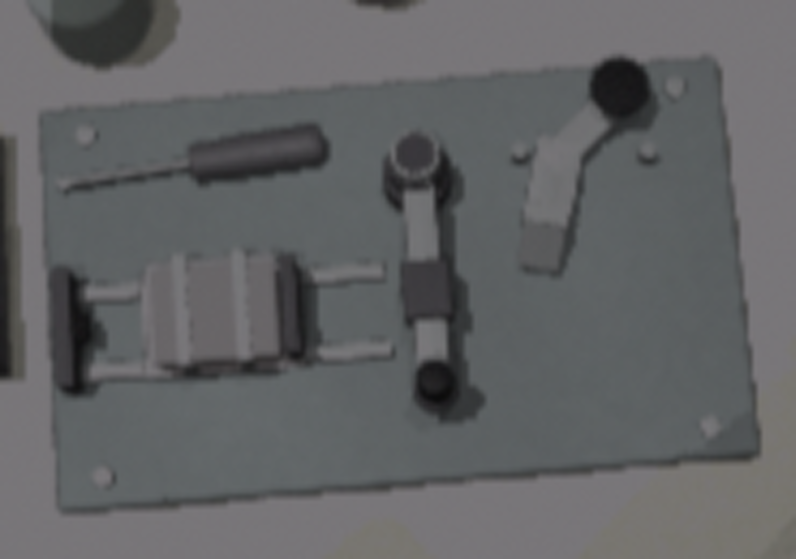

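The hammer is at rest (handle at 434,380), the carriage is displaced along the track, and the bystanders look unmoved. A quick number check comes first, then hand-in.

```bash
python3 - <<'E'
from h import *
f=lambda u,v:((u+.5)/4.3-.5+180,(v+.5)/4.3-.5+150)
ax=tw(0,1)-tw(0,0)
for a,b in (((375,300),(290,308)),((230,308),(145,318))):
    print("travel",(onz("top",f(*b),.082)-onz("top",f(*a),.082))[:2]@ax)
# image difference outside tester/arm: bystanders
a=cv2.imread("pics/top0.png").astype(int);b=capture("top")[:,:,::-1].astype(int)
d=np.abs(a-b).max(2)>30
for n,(u,v,r) in dict(reag=(200,147,25),tub=(267,134,18),rack=(166,208,30),soap=(127,308,18),screw=(225,187,25)).items(): print(n,d[v-r:v+r,u-r:u+r].sum())
st()
cv2.imwrite("pics/s11.png",capture("scene")[:,:,::-1])
E
```

```text
travel 0.0516562844598237
travel 0.05165382690256292
reag 0
tub 0
rack 0
soap 0
screw 10
11.43 [ 0.4181 -0.3659  0.227 ] [0.9 0.9 0.2] 0.0001  psi -0.207
```

View pics/s11.png

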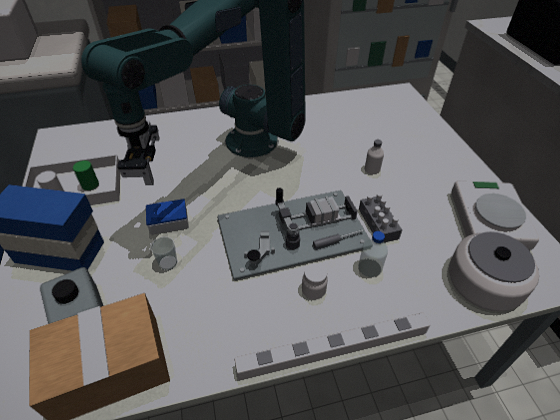

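The scene view shows the gripper well clear at about (140,160). The hammer is at rest, the carriage is about 52 mm further on, and the bystanders are where they stood. I'm handing the job in.

```bash
python3 -c "
from h import *
print(finish_job())"
```

```text
the job is handed in; nothing more can be done
None
```

The knock test is done and handed in at about 11.5 s on the robot clock. I gripped the handle, swung the hammer along its arc to about 1.39 rad and eased it back onto the sear. I opened the fingers and lifted away, then pressed the trigger pad with the shut fingers and withdrew.

**Cocking:** the tangential load on the gripper fell from about 5.5 N to 1.4 N at about 1.31 rad. The hammer then stayed cocked with the gripper open and lifted away.

**Knock:** the top view shows the carriage moved about 51.7 mm from where it started. That is past the 50 mm of a full knock by only a small margin, and my measurement is good to about 2 mm. The carriage's starting offset would add up to 15 mm, but I did not measure it.

**End state:**
- The hammer is back at rest and the pad is up.
- The gripper is clear of the tester, touching nothing.
- The reagent bottle, tub, rack and soap bottle show no change between the first and last top views.
- The screwdriver patch showed 10 changed pixels, which I put down to the carriage moving next to it.
- The arm partly hid the beaker and tip box from the top camera, so I checked those by eye in the scene view and they looked unmoved.

**Readings that disagreed:**
- The first force reading while pressing the pad was near zero and the hammer had not yet tripped. It tripped during the short hold that followed.
- The wrist and top cameras differed by 2 to 4 mm on the pad position, well inside its 38 mm width.

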